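Space the slats of a small wooden panel with a spacer block

ROBOT

A 7-joint arm with a two-finger parallel gripper is mounted at the origin on the work surface. World frame = base frame: x ahead of the robot, y to its left, z up, the work surface at z = 0. Lengths are in m, angles in rad, forces in N, time in s.
With the tool pointing down it reaches from about 0.425 to 0.875 m from the base axis. Payload 4.7 kg.
Tool frame: the origin (TCP) lies on the centre line of the jaws, within the pads' length; the fingertips stand ahead of it and the grasp point (between the pads) lies 2 mm behind it (nose_length is the z of the fingertips in the tool frame, in m); z points along the fingers, y is the line along which they close (so a half turn about z gives the same grasp; the last joint's range is limited). The gripper opens to 87 mm and grips with 3 to 60 N. Pads are 19 mm wide; open, the fingers measure 117 mm over their backs; the gripper's body (75 mm by 190 mm) begins 51 mm behind the grasp point.
Start: joints at [-1.308, 0.321, -0.07, 1.45, 0.023, 1.371, -0.057], TCP at [0.16, 0.63, 0.24] pointing down, gripper open.
Joint ranges: [-2.86, 2.86], [-0.3, 2.09], [-1.38, 1.24], [0.06, 2.45], [-1.56, 4.7], [0.09, 2.05], [-2.69, 2.69]. Speed limits (rad/s): [2.57, 2.57, 3.14, 3.14, 3.14, 3.14, 3.14].

INTERFACE

Orientations are given as a rotation vector (axis times angle).
In Python, from bench import * gives the robot as it stands.
- The arm moves only by the tool send_rows, never from a script. Its arguments are lists of equal length, an entry for each row: "xyz": the shift along the tool's x, y, z in mm, a list of three; "dr": the turn, a rotation vector about the tool's x, y, z in rad, a list of three. A call has exactly 10 rows; each row is the pose to reach, as a shift and turn from the pose commanded when the call began, along the tool's axes at that moment; what a row does not reach only later rows make up. A row lasts 1/12 s, in which the tool goes at most 41.7 mm and 7.16 degrees, less where a joint would pass 70% of its speed; a pose out of reach is approached as far as the arm can. A call with a gripper value outside its range is refused whole. "jaw" is the finger opening in mm, from 0 to 87, set as the call begins (left out, the last holds). The fingers move at their own pace and stop on an object; "grip_force" is the grip in N (left out, the last holds). Time passes only in rows, so rows that repeat a pose let the fingers close, or fill a call up. It gives the time, the measured TCP pose, the force, the opening and the grip force at its end, in the units of the state.
- get_state(): the state, without advancing time (a new reading comes with each control period).
- get_image(name): name is "side" or "top"; returns the picture (384x512x3 uint8, red, green, blue); there is no depth.
- calibration(name): a dict with "vfov" (degrees; the focal length in pixels is half the picture's height over the tangent of half this angle, whatever the lens; pixels are square), "cx", "cy" (the principal point, pixels), "rvec" (rotation vector, rad) and "tvec" (3), from world to camera coordinates, as OpenCV has them. Camera axes: x right, y down, z forward; pixel columns grow to the right and rows downward; lengths in m; the calibration is good to about 2 mm. A picture is of the moment at which its call begins. calibration takes no time and is no camera call.
- close_job(): hands the job in; it is judged then, once.
The state is a dict: "time": time; "joint_positions": joint angles; "qd": joint speeds; "joint_torque": joint torques, N m; "position": TCP position; "tool_rot": TCP orientation; "ft_force": force on the tool from outside, world axes, zero at the start; "torque": the same for the moment, N m; "grip_width": opening from 0.0 (shut) to 1.0 (fully open); "grip_force": force on a finger pad.
Only numpy, scipy, OpenCV 4.12 (cv2) and the standard library are available. Lean on these libraries where they do the work, as an engineer would, in place of code of your own. Each camera call takes 0.05 s, during which the arm holds its last target. There are 200 camera calls.

TASK

Pick up the notched spacer block by its rib and use it to even out the three slats on the white backing board: drop its notch over the middle slat and, with the thick foot towards the screwed-down slat, drag the slat along until the thick foot meets the screwed-down slat. Lift it, step it on to the end slat and drag that one in the same way until the foot meets the middle slat. Then let go and leave the spacer standing upright over the end slat, with all three slats parallel and their ends level.

Things in the scene. Friction and masses are not known exactly. Their poses are not given: they have to be found in the camera images.
- slat_fixed (a point): Centre (half-way up) of the pale slat screwed to one end of the white backing board: immovable, 140 (its x) x 40 (its y) x 18 mm tall. Its y axis points along the row to the loose slats, within 15 degrees of world y; z up. The board is fixed, 6 mm thick, 170 mm (x) wide; its top lies 9 mm below this point; it reaches 320 mm along +y from here.
- slat_mid_c (a point): Centre (half-way up) of the loose middle slat, flat on the board, next to the screwed-down one: 140 x 40 x 18 mm, 70 g, x along its length, y along the row. Gap to the screwed-down slat at the start: 65 to 90 mm.
- slat_end_c (a point): Centre (half-way up) of the loose end slat, last in the row: same size, axes and weight. Gap to the middle slat at the start: 65 to 115 mm. Its outer edge is over 30 mm from the board's end.
- spacer_grip (a point): Centre of the brown wooden spacer's grip rib: 50 (its x) x 28 (y) x 44 mm tall, 58 mm above the feet's undersides. It stands left or right of the board. Below are a 14 mm bridge and a notch 54 mm wide, 22 deep, open along x, centred below this point; thick foot at y -55 to -27 mm, thin lip at y 27 to 39. Starts with y within 30 degrees of world y. 160 g. The other brown block has a round knob and no notch.
Not all that is in view belongs to the job. Leave any purple or turquoise look-alike of the part that bears spacer_grip alone. What is shaped like the part that bears slat_mid_c but yellow is not meant.

How it is judged:
By the outcome, as a careful person would: the job done as asked, in the order asked, and still so for the second after the job is handed in, with the robot touching nothing.
It also fails if it takes over 48 s, if anything falls off the work surface, if the arm or the gripper's body presses on something with over 40 N, if the wrist force passes 120 N, or if a joint passes its speed limit or range.

## Working session

There is one attempt and no reset: what is moved stays moved. The work goes in short steps, Python scripts to look and compute and a tool call to move; the robot and the scene stay as the last step left them, time stands still between calls to the robot, and variables do not carry over. Pictures are saved under pics/ and viewed, at most 13 in all, crops included, and the job is handed in when it is done.

Besides the shell and the picture viewer there is one more tool, called after "Call:" in YAML: its name, and indented under it one key for each argument. send_rows: Moves the arm, as the interface text tells. Its arguments: {"type":"object","properties":{"xyz":{"type":"array"},"dr":{"type":"array"},"jaw":{"type":"number"},"grip_force":{"type":"number"}},"required":["xyz","dr"]}

```bash
mkdir -p pics; ls; python3 - <<'E'
from bench import *
import cv2
print(get_state())
for n in ("side","top"):
    print(n,calibration(n)); cv2.imwrite(f"pics/{n}0.png",get_image(n)[:,:,::-1])
try: print(nose_length)
except Exception as e: print(e)
E
```

```text
pics
{'time': 0.0, 'joint_positions': array([-1.30790401,  0.32186771, -0.07005964,  1.45167921,  0.0225969 ,
        1.3707649 , -0.05689146]), 'qd': array([-1.33318671e-03,  5.31802700e-04,  1.16537822e-03,  5.82490138e-04,
       -5.99298792e-05,  5.10446690e-04, -1.71947295e-03]), 'joint_torque': array([ 4.14947754e-04, -4.91282988e+01, -4.03995272e-01, -3.12522161e+01,
       -6.41465862e-02,  4.35140566e-02,  1.51368263e-04]), 'position': array([0.15998595, 0.6294741 , 0.23843012]), 'tool_rot': array([-3.89754466e-01, -3.11718028e+00,  3.02771318e-03]), 'ft_force': array([ 0.13366451, -0.46131282,  0.54692558]), 'torque': array([0.03463003, 0.00578475, 0.03228645]), 'grip_force': 0.0, 'grip_width': 0.996505036588282}
side {'vfov': 56.34991735654742, 'cx': 260.4700793616174, 'cy': 191.37013402740251, 'rvec': array([ 0.54035997, -2.66546772,  1.23808063]), 'tvec': array([0.45533831, 0.19810511, 0.75665474])}
top {'vfov': 45.04578213457536, 'cx': 254.98352710993308, 'cy': 195.27481928464138, 'rvec': array([ 2.21396729, -2.15898632,  0.05927982]), 'tvec': array([-0.02962608,  0.52165418,  1.27809184])}
0.017
```

View pics/side0.png

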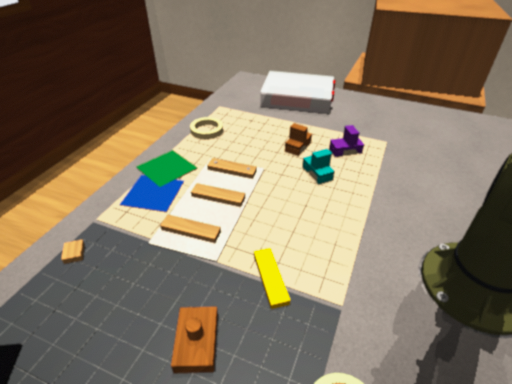

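View pics/top0.png

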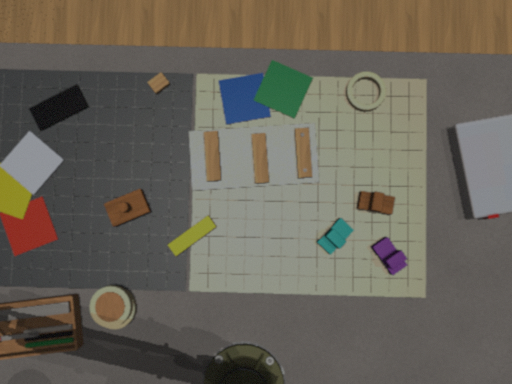

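The top view shows the board at px (190–318, 125–188). The slats sit at columns 303 (fixed, towards −y), 260 (mid) and 212 (end). The brown spacer is at about (376,203), right of the board, next to the turquoise and purple decoys.

```bash
cat > h.py <<'E'
from bench import *
import cv2, numpy as np
def cam(n):
    c=calibration(n); f=192/np.tan(np.radians(c["vfov"])/2)
    K=np.array([[f,0,c["cx"]],[0,f,c["cy"]],[0,0,1]]); return K,cv2.Rodrigues(c["rvec"])[0],c["tvec"]
def ray(n,px,z):
    K,R,t=cam(n); px=np.atleast_2d(px).astype(float)
    d=np.c_[px,np.ones(len(px))]@np.linalg.inv(K).T@R; o=-R.T@t
    return o+d*((z-o[2])/d[:,2])[:,None]
def proj(n,P):
    K,R,t=cam(n); p=(np.atleast_2d(P)@R.T+t)@K.T; return p[:,:2]/p[:,2:]
def hsv(im): return cv2.cvtColor(im,cv2.COLOR_RGB2HSV)
E
python3 - <<'E'
from h import *
t=cv2.imread("pics/top0.png"); s=cv2.imread("pics/side0.png")
up=lambda a,k:cv2.resize(a,None,fx=k,fy=k,interpolation=cv2.INTER_CUBIC)
a=up(t[115:220,180:405],3.5); b=up(s[110:190,265:375],5)
o=np.zeros((600,790,3),np.uint8)
a=up(t[115:195,180:325],5); cv2.imwrite("pics/c1.png",a)
b1=up(s[115:165,270:325],7); b2=up(t[185:221,350:402],7); h=max(b1.shape[0],b2.shape[0])
o=np.zeros((h,b1.shape[1]+b2.shape[1],3),np.uint8); o[:b1.shape[0],:b1.shape[1]]=b1; o[:b2.shape[0],b1.shape[1]:]=b2
cv2.imwrite("pics/c2.png",o)
for p in [(212,156),(303,153),(376,203)]: print(p,hsv(t[:,:,::-1].copy())[p[1],p[0]])
im=hsv(t[:,:,::-1].copy())
m=cv2.inRange(im,(5,90,90),(22,255,255))
cs,_=cv2.findContours(m,cv2.RETR_EXTERNAL,cv2.CHAIN_APPROX_NONE)
for c in cs:
    if cv2.contourArea(c)<80: continue
    w=ray("top",c.reshape(-1,2),0.024)[:,:2].astype(np.float32)*1000
    (x,y),wh,an=cv2.minAreaRect(w); print(np.round([x,y,*wh,an],1), c.reshape(-1,2).mean(0).round())
E
```

```text
(212, 156) [ 16 119 144]
(303, 153) [ 17 117 142]
(376, 203) [ 13 152 111]
[ 95.1 628.7  35.3  85.3   8.9] [ 13. 347.]
[211.6 562.9 214.4  80.3  75.4] [ 47. 307.]
[205.6 375.2  78.   78.4  47.4] [109. 307.]
[ 510.2 -372.    56.3   52.4   80.1] [383. 203.]
[ 516.2 -318.8   22.7   48.    80.1] [364. 200.]
[480.2 340.8  68.5 109.   24.2] [126. 207.]
[626.8 -27.5 137.   36.5   6.1] [260. 158.]
[629.8 106.7 137.5  36.7   5.2] [212. 156.]
[ 645.  -146.9  137.5   37.2    4.9] [303. 152.]
[834.5 265.5  39.1  48.7  38.9] [158.  82.]
[ 1.0025e+03 -2.9000e+00  1.5390e+02  1.4573e+03  1.3000e+00] [258.  24.]
```

View pics/c1.png

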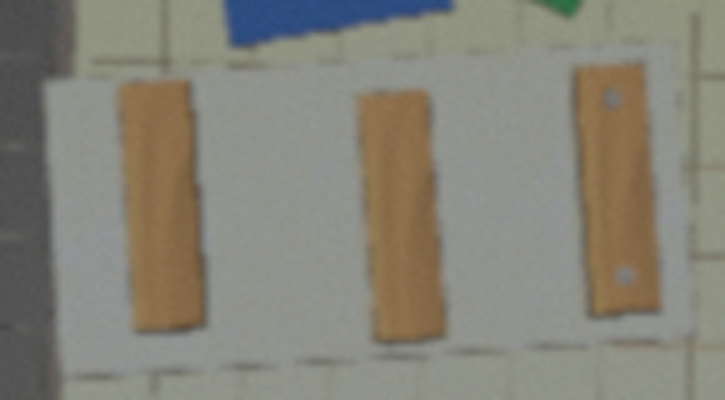

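View pics/c2.png

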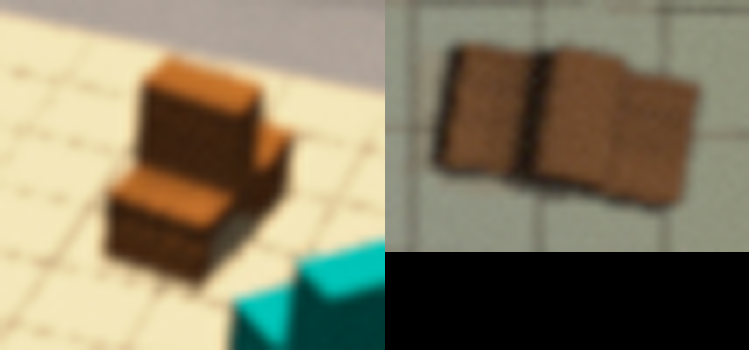

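The top crop shows three parallel slats tilted about 5°. Mid sits about 8 mm low in x relative to fixed, and end about 6.5 mm high. In the second crop the spacer's lip is on the left (+y), the rib's top face spans about px (374.7,191.7)–(382,212.4), and the thick foot is on the right (−y), as needed.

```bash
python3 - <<'E'
from h import *
b=np.array([(360.7,191.4),(358.6,208.9),(391.9,214.6),(394.7,197.1)])-.4
r=np.array([(374.7,191.7),(371.4,210.7),(382.1,212.4),(383.9,193.1)])-.4
for q,z in((b,.036),(r,.080)):
    w=ray("top",q,z)[:,:2]*1000; print(w.round(), cv2.minAreaRect(w.astype(np.float32)), w.mean(0))
# side view rib top: crop offset (270,115), scale 7
q=np.array([(147,90),(175,57),(263,90),(245,122)])/7+np.array([270,115])-.4
w=ray("side",q,.080)[:,:2]*1000; print(w.round(),w.mean(0))
st=get_state(); print(cv2.Rodrigues(st["tool_rot"])[0].round(3), st["position"])
E
```

```text
[[ 540. -306.]
 [ 492. -301.]
 [ 478. -392.]
 [ 527. -399.]] ((509.1701354980469, -349.02783203125), (94.3179931640625, 48.77037048339844), 81.85054016113281) [ 509.18906648 -349.3530899 ]
[[ 537. -333.]
 [ 486. -325.]
 [ 482. -353.]
 [ 534. -358.]] ((509.7166748046875, -342.5637512207031), (28.55192756652832, 51.42182159423828), 82.37873077392578) [ 509.71577234 -342.29512974]
[[ 531. -327.]
 [ 529. -359.]
 [ 485. -348.]
 [ 484. -319.]] [ 507.57619087 -338.32076414]
[[-0.969  0.246 -0.   ]
 [ 0.246  0.969 -0.002]
 [-0.    -0.002 -1.   ]] [0.15999944 0.62953015 0.23861057]
```

Call:
send_rows:
  xyz:
    - [-30,-15,0]
    - [-70,-35,0]
    - [-110,-55,0]
    - [-145,-72,0]
    - [-180,-90,0]
    - [-215,-108,0]
    - [-250,-125,0]
    - [-285,-142,0]
    - [-320,-160,0]
    - [-355,-178,0]
  dr:
    - [0,0,-0.011]
    - [0,0,-0.022]
    - [0,0,-0.033]
    - [0,0,-0.044]
    - [0,0,-0.055]
    - [0,0,-0.066]
    - [0,0,-0.077]
    - [0,0,-0.088]
    - [0,0,-0.1]
    - [0,0,-0.11]
  jaw: 87

```text
time: 0.93
position: [0.4613, 0.3684, 0.2393]
tool_rot: [-0.217, -3.134, 0.0]
ft_force: [0.4, 0.7, 0.1]
grip_width: 1.002
grip_force: 0.0
```

```bash
cat >> h.py <<'E'
def go(x,y,z,yaw):
    "tool shift (mm) and turn about tool z to bring the TCP to x,y,z (mm), tool y = world y turned by yaw deg"
    s=get_state(); R=cv2.Rodrigues(s["tool_rot"])[0]; p=s["position"]*1000
    ty=np.array([-np.sin(np.radians(yaw)),np.cos(np.radians(yaw)),0]); tz=np.array([0,0,-1.]); T=np.c_[np.cross(ty,tz),ty,tz]
    print("t",s["time"],"p",p.round(1),"yaw",np.degrees(np.arctan2(-R[0,1],R[1,1])).round(2),"F",np.round(s["ft_force"],1),"w",s["grip_width"].round(3),"gf",round(s["grip_force"],1),"q",s["joint_positions"].round(2))
    print(" shift",(R.T@(np.array([x,y,z])-p)).round(1),"dr",cv2.Rodrigues(R.T@T)[0].ravel().round(4))
E
python3 -c "
from h import *
go(600,50,200,-8)"
```

```text
Traceback (most recent call last):
  File "h.py", line 17, in go
    print("t",s["time"],"p",p.round(1),"yaw",np.degrees(np.arctan2(-R[0,1],R[1,1])).round(2),"F",np.round(s["ft_force"],1),"w",s["grip_width"].round(3),"gf",round(s["grip_force"],1),"q",s["joint_positions"].round(2))
                                                                                                                               ^^^^^^^^^^^^^^^^^^^^^
AttributeError: 'float' object has no attribute 'round'
```

Call:
send_rows:
  xyz:
    - [-17,-30,0]
    - [-34,-59,0]
    - [-51,-89,0]
    - [-69,-119,0]
    - [-86,-148,0]
    - [-103,-178,0]
    - [-120,-208,0]
    - [-138,-238,0]
    - [-155,-267,0]
    - [-172,-297,0]
  dr:
    - [0,0,0]
    - [0,0,0]
    - [0,0,0]
    - [0,0,0]
    - [0,0,0]
    - [0,0,0]
    - [0,0,0]
    - [0,0,0]
    - [0,0,0]
    - [0,0,0]

```text
time: 1.77
position: [0.5897, 0.0507, 0.2393]
tool_rot: [-0.217, -3.134, -0.0]
ft_force: [0.1, 0.4, -0.6]
grip_width: 1.0
grip_force: 0.0
```

```bash
sed -i 's/s\["grip_width"\].round(3)/round(s["grip_width"],3)/' h.py
python3 -c "
from h import *
go(510,-342,130,-8)"
```

```text
t 1.7667 p [589.7  50.7 239.3] yaw -7.94 F [ 0.1  0.4 -0.6] w 1.0 gf 0.0 q [-0.47  0.2   0.4   1.62 -0.08  1.34  1.37]
 shift [  24.7 -399.9  109.2] dr [ 0.0001 -0.0005  0.0011]
```

Call:
send_rows:
  xyz:
    - [2,-38,0]
    - [5,-76,0]
    - [7,-114,0]
    - [10,-152,10]
    - [12,-190,25]
    - [14,-227,40]
    - [17,-264,55]
    - [19,-300,70]
    - [21,-335,85]
    - [23,-370,95]
  dr:
    - [0,0,0]
    - [0,0,0]
    - [0,0,0]
    - [0,0,0]
    - [0,0,0]
    - [0,0,0]
    - [0,0,0]
    - [0,0,0]
    - [0,0,0]
    - [0,0,0]

```text
time: 2.6
position: [0.5142, -0.3122, 0.1427]
tool_rot: [-0.218, -3.132, -0.001]
ft_force: [-0.4, 0.1, -0.2]
grip_width: 1.0
grip_force: 0.0
```

```bash
python3 -c "
from h import *
go(510,-342,110,-8)
t=get_image('top')[:,:,::-1];s=get_image('side')[:,:,::-1]
c=lambda a:cv2.resize(a,None,fx=4,fy=4,interpolation=cv2.INTER_CUBIC)
cv2.imwrite('pics/d1.png',np.hstack([c(t[150:270,310:410]),c(s[70:190,270:370])]))"
```

```text
t 2.6 p [ 514.2 -312.2  142.7] yaw -7.95 F [-0.4  0.1 -0.2] w 1.0 gf 0.0 q [-0.01  0.32  0.62  1.72 -0.2   1.17  2.09]
 shift [  0.  -30.2  32.7] dr [ 0.0008 -0.0019  0.0009]
```

View pics/d1.png

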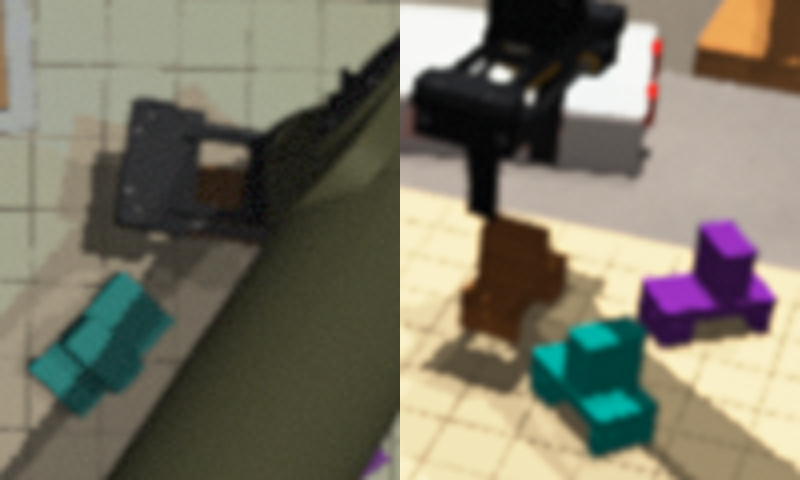

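The gripper hovers just short of the spacer with its near finger over the lip side. The decoys stay clear of the descent, and the rib top is at about px (510,225) in the side crop.

Call:
send_rows:
  xyz:
    - [0,-15,10]
    - [0,-30,20]
    - [0,-30,32]
    - [0,-30,45]
    - [0,-30,60]
    - [0,-30,70]
    - [0,-30,78]
    - [0,-30,82]
    - [0,-30,84]
    - [0,-30,84]
  dr:
    - [0,0,0]
    - [0,0,0]
    - [0,0,0]
    - [0,0,0]
    - [0,0,0]
    - [0,0,0]
    - [0,0,0]
    - [0,0,0]
    - [0,0,0]
    - [0,0,0]

```text
time: 3.53
position: [0.5116, -0.3405, 0.0604]
tool_rot: [-0.217, -3.134, -0.0]
ft_force: [-0.0, 0.9, -0.6]
grip_width: 0.998
grip_force: 0.0
```

Call:
send_rows:
  xyz:
    - [0,0,0]
    - [0,0,0]
    - [0,0,0]
    - [0,0,0]
    - [0,0,0]
    - [0,0,0]
    - [0,0,0]
    - [0,0,0]
    - [0,0,0]
    - [0,0,0]
  dr:
    - [0,0,0]
    - [0,0,0]
    - [0,0,0]
    - [0,0,0]
    - [0,0,0]
    - [0,0,0]
    - [0,0,0]
    - [0,0,0]
    - [0,0,0]
    - [0,0,0]
  jaw: 0
  grip_force: 40

```text
time: 4.37
position: [0.5114, -0.3411, 0.0605]
tool_rot: [0.218, 3.134, -0.0]
ft_force: [0.4, -0.5, -0.6]
grip_width: 0.326
grip_force: 0.3
```

```bash
python3 -c "
from h import *
go(510,-342,150,-8)"
```

```text
t 4.3667 p [ 511.4 -341.1   60.5] yaw -7.96 F [ 0.4 -0.5 -0.6] w 0.326 gf 0.3 q [ 0.07  0.44  0.59  1.75 -0.28  1.03  2.19]
 shift [  1.3  -1.1 -89.5] dr [-0.0003  0.0001  0.0007]
```

Call:
send_rows:
  xyz:
    - [0,0,0]
    - [0,0,0]
    - [0,0,0]
    - [0,0,-5]
    - [0,0,-15]
    - [0,0,-30]
    - [0,0,-50]
    - [0,0,-70]
    - [0,0,-90]
    - [0,0,-90]
  dr:
    - [0,0,0]
    - [0,0,0]
    - [0,0,0]
    - [0,0,0]
    - [0,0,0]
    - [0,0,0]
    - [0,0,0]
    - [0,0,0]
    - [0,0,0]
    - [0,0,0]

```text
time: 5.2
position: [0.5137, -0.3424, 0.1557]
tool_rot: [0.217, 3.127, -0.004]
ft_force: [0.3, -0.5, -1.1]
grip_width: 0.318
grip_force: 40.0
```

```bash
python3 -c "
from h import *
go(627,-27,150,5)
a=np.radians(4.9); print(np.array([645,-147])+120.5*np.array([-np.sin(a),np.cos(a)])-7.9*np.array([np.cos(a),np.sin(a)]))"
```

```text
t 5.2 p [ 513.7 -342.4  155.7] yaw -7.96 F [ 0.3 -0.5 -1.1] w 0.318 gf 40.0 q [ 0.03  0.34  0.63  1.67 -0.21  1.19  2.14]
 shift [-68.5 328.1   5.6] dr [-0.003   0.0073 -0.2261]
[626.83613292 -27.6151855 ]
```

Call:
send_rows:
  xyz:
    - [-6,30,0]
    - [-14,66,0]
    - [-21,102,0]
    - [-29,138,0]
    - [-36,174,0]
    - [-43,208,0]
    - [-51,242,0]
    - [-58,275,5]
    - [-64,305,10]
    - [-69,328,15]
  dr:
    - [0,0,-0.02]
    - [0,0,-0.045]
    - [0,0,-0.07]
    - [0,0,-0.095]
    - [0,0,-0.12]
    - [0,0,-0.145]
    - [0,0,-0.17]
    - [0,0,-0.195]
    - [0,0,-0.215]
    - [0,0,-0.226]

```text
time: 6.03
position: [0.6256, -0.0216, 0.135]
tool_rot: [0.143, -3.138, -0.003]
ft_force: [-0.2, 0.1, -2.3]
grip_width: 0.318
grip_force: 40.0
```

```bash
python3 -c "
from h import *
go(627,-27.5,70,5)
t=get_image('top')[:,:,::-1];s=get_image('side')[:,:,::-1]
c=lambda a:cv2.resize(a,None,fx=3.2,fy=3.2,interpolation=cv2.INTER_CUBIC)
cv2.imwrite('pics/d2.png',np.hstack([c(t[80:230,190:310]),c(s[90:240,150:270])]))"
```

```text
t 6.0333 p [625.6 -21.6 135. ] yaw 5.21 F [-0.2  0.1 -2.3] w 0.318 gf 40.0 q [-0.36  0.36  0.44  1.66 -0.16  1.16  1.78]
 shift [-0.9 -6.1 65. ] dr [ 0.0016 -0.0001  0.0037]
```

View pics/d2.png

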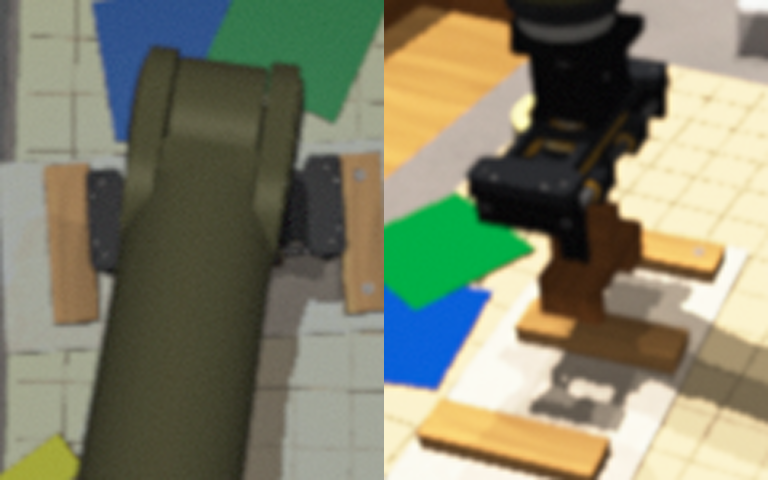

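The spacer is held upright over the middle slat, with the gripper centred between the end and fixed slats. I'll settle partway down and check the position.

Call:
send_rows:
  xyz:
    - [0,0,10]
    - [0,0,20]
    - [0,0,30]
    - [0,0,30]
    - [0,0,30]
    - [0,0,30]
    - [0,0,30]
    - [0,0,30]
    - [0,0,30]
    - [0,0,30]
  dr:
    - [0,0,0]
    - [0,0,0]
    - [0,0,0]
    - [0,0,0]
    - [0,0,0]
    - [0,0,0]
    - [0,0,0]
    - [0,0,0]
    - [0,0,0]
    - [0,0,0]

```text
time: 6.97
position: [0.6254, -0.0255, 0.1059]
tool_rot: [-0.137, 3.138, 0.0]
ft_force: [0.6, -0.8, -1.2]
grip_width: 0.319
grip_force: 40.0
```

```bash
python3 -c "
from h import *
go(627,-27.5,68,5.2)"
```

```text
t 6.9667 p [625.4 -25.5 105.9] yaw 5.0 F [ 0.6 -0.8 -1.2] w 0.319 gf 40.0 q [-0.35  0.38  0.43  1.68 -0.18  1.11  1.79]
 shift [-1.4 -2.1 37.9] dr [ 0.0001  0.0007 -0.0035]
```

Lower the notch over the middle slat.

Call:
send_rows:
  xyz:
    - [-1,-2,0]
    - [-1.4,-2,6]
    - [-1.4,-2,12]
    - [-1.4,-2,18]
    - [-1.4,-2,24]
    - [-1.4,-2,29]
    - [-1.4,-2,33]
    - [-1.4,-2,36]
    - [-1.4,-2,38]
    - [-1.4,-2,38]
  dr:
    - [0,0,0]
    - [0,0,0]
    - [0,0,0]
    - [0,0,0]
    - [0,0,0]
    - [0,0,0]
    - [0,0,0]
    - [0,0,0]
    - [0,0,0]
    - [0,0,0]

```text
time: 7.8
position: [0.6265, -0.0274, 0.0671]
tool_rot: [0.137, -3.138, -0.0]
ft_force: [0.8, -0.2, -1.4]
grip_width: 0.319
grip_force: 40.0
```

```bash
python3 -c "
from h import *
go(627,-27.5,68,5)
a=np.radians(4.9);u=np.array([-np.sin(a),np.cos(a)]);v=np.array([np.cos(a),np.sin(a)]);f=np.array([645,-147])
R=cv2.Rodrigues(get_state()['tool_rot'])[0]
# final spacer centre when foot meets fixed: 75 mm along the row
print((f+75*u),R.T@np.r_[-u,0],R.T@np.r_[v,0])"
```

```text
t 7.8 p [626.5 -27.4  67.1] yaw 5.0 F [ 0.8 -0.2 -1.4] w 0.319 gf 40.0 q [-0.34  0.43  0.42  1.71 -0.2   1.04  1.81]
 shift [-0.5 -0.2 -0.9] dr [ 0.0001 -0.0007 -0.    ]
[638.59373076 -72.27410279] [ 1.69754162e-03 -9.99998558e-01 -5.26057331e-05] [-9.99998320e-01 -1.69750481e-03 -6.91950721e-04]
```

Call:
send_rows:
  xyz:
    - [0,-3,0]
    - [0,-6,0]
    - [0,-8,0]
    - [-0.8,-12,0]
    - [-1.7,-16,0]
    - [-2.6,-20,0]
    - [-3.5,-24,0]
    - [-4.4,-28,0]
    - [-5.3,-32,0]
    - [-6.2,-36,0]
  dr:
    - [0,0,0]
    - [0,0,0]
    - [0,0,0]
    - [0,0,0]
    - [0,0,0]
    - [0,0,0]
    - [0,0,0]
    - [0,0,0]
    - [0,0,0]
    - [0,0,0]

```text
time: 8.63
position: [0.6362, -0.0632, 0.0675]
tool_rot: [0.137, -3.139, -0.0]
ft_force: [0.4, 0.8, -0.0]
grip_width: 0.319
grip_force: 40.0
```

Call:
send_rows:
  xyz:
    - [-0.6,-2,0]
    - [-1.1,-4,0]
    - [-1.5,-6,0]
    - [-2,-8,0]
    - [-2,-9,0]
    - [-2,-10,0]
    - [-2,-10.5,0]
    - [-2,-11,0]
    - [-2,-11,0]
    - [-2,-11,0]
  dr:
    - [0,0,0]
    - [0,0,0]
    - [0,0,0]
    - [0,0,0]
    - [0,0,0]
    - [0,0,0]
    - [0,0,0]
    - [0,0,0]
    - [0,0,0]
    - [0,0,0]

```text
time: 9.47
position: [0.639, -0.0736, 0.0676]
tool_rot: [-0.137, 3.138, -0.0]
ft_force: [0.4, 0.2, -1.6]
grip_width: 0.318
grip_force: 40.0
```

```bash
python3 -c "
from h import *
go(638.6,-72.3,67,5)
for n in ('top','side'):
    i=get_image(n); cv2.imwrite('pics/e_%s.png'%n,i[:,:,::-1])
i=cv2.imread('pics/e_side.png')[125:255,145:275]; cv2.imwrite('pics/e1.png',cv2.resize(i,None,fx=4.5,fy=4.5,interpolation=cv2.INTER_CUBIC))"
```

```text
t 9.4667 p [639.  -73.6  67.6] yaw 5.0 F [ 0.4  0.2 -1.6] w 0.318 gf 40.0 q [-0.27  0.46  0.43  1.67 -0.22  1.06  1.89]
 shift [0.3 1.3 0.6] dr [-0.0001  0.0001  0.    ]
```

View pics/e1.png

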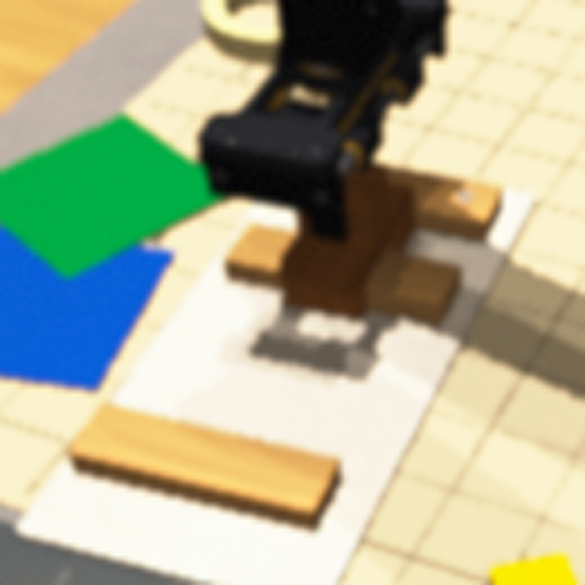

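The slat is in the notch and moving, and the foot is close to the fixed slat but not yet loaded. I'll advance gently until the force rises.

Call:
send_rows:
  xyz:
    - [0,-0.5,0]
    - [0,-1,0]
    - [0,-1.5,0]
    - [0,-2,0]
    - [0,-2.5,0]
    - [0,-2.5,0]
    - [0,-3,0]
    - [0,-3,0]
    - [0,-3,0]
    - [0,-3,0]
  dr:
    - [0,0,0]
    - [0,0,0]
    - [0,0,0]
    - [0,0,0]
    - [0,0,0]
    - [0,0,0]
    - [0,0,0]
    - [0,0,0]
    - [0,0,0]
    - [0,0,0]

```text
time: 10.4
position: [0.6392, -0.0753, 0.0676]
tool_rot: [0.138, -3.138, -0.002]
ft_force: [-1.4, 4.6, -0.2]
grip_width: 0.32
grip_force: 40.0
```

```bash
python3 -c "
from h import *
go(638.6,-72.3,67,5)"
```

```text
t 10.4 p [639.2 -75.3  67.6] yaw 5.04 F [-1.4  4.6 -0.2] w 0.32 gf 40.0 q [-0.26  0.46  0.43  1.67 -0.22  1.06  1.9 ]
 shift [0.4 3.1 0.6] dr [ 0.0014 -0.0001  0.0007]
```

Call:
send_rows:
  xyz:
    - [0,-0.5,0]
    - [0,-1,0]
    - [0,-1.5,0]
    - [0,-2,0]
    - [0,-2,0]
    - [0,-2,0]
    - [0,-2,0]
    - [0,-2,0]
    - [0,-2,0]
    - [0,-2,0]
  dr:
    - [0,0,0]
    - [0,0,0]
    - [0,0,0]
    - [0,0,0]
    - [0,0,0]
    - [0,0,0]
    - [0,0,0]
    - [0,0,0]
    - [0,0,0]
    - [0,0,0]

```text
time: 11.23
position: [0.6392, -0.0755, 0.0677]
tool_rot: [0.14, -3.138, -0.006]
ft_force: [-2.3, 7.2, 2.6]
grip_width: 0.316
grip_force: 40.0
```

```bash
python3 -c "
from h import *
go(638.6,-72.3,67,5)
s=get_image('side'); cv2.imwrite('pics/f_side.png',s[:,:,::-1])
t=get_image('top'); cv2.imwrite('pics/f_top.png',t[:,:,::-1])
"
```

```text
t 11.2333 p [639.2 -75.5  67.7] yaw 5.09 F [-2.3  7.2  2.6] w 0.316 gf 40.0 q [-0.26  0.46  0.43  1.67 -0.22  1.06  1.9 ]
 shift [0.3 3.2 0.7] dr [ 0.0039 -0.0007  0.0016]
```

The foot is firmly seated against the fixed slat (about 7.5 N). I'll ease off and lift, then move clear to look.

Call:
send_rows:
  xyz:
    - [0,3,0]
    - [0,7,0]
    - [0,7,0]
    - [0,7,-5]
    - [0,7,-15]
    - [0,7,-30]
    - [0,7,-45]
    - [0,7,-60]
    - [0,7,-70]
    - [0,7,-70]
  dr:
    - [0,0,0]
    - [0,0,0]
    - [0,0,0]
    - [0,0,0]
    - [0,0,0]
    - [0,0,0]
    - [0,0,0]
    - [0,0,0]
    - [0,0,0]
    - [0,0,0]

```text
time: 12.17
position: [0.6408, -0.0726, 0.1412]
tool_rot: [-0.135, 3.133, -0.001]
ft_force: [0.3, -0.7, -0.9]
grip_width: 0.319
grip_force: 40.0
```

Call:
send_rows:
  xyz:
    - [0,20,0]
    - [0,45,0]
    - [0,75,0]
    - [0,105,0]
    - [0,130,0]
    - [0,155,0]
    - [0,170,0]
    - [0,178,0]
    - [0,180,0]
    - [0,180,0]
  dr:
    - [0,0,0]
    - [0,0,0]
    - [0,0,0]
    - [0,0,0]
    - [0,0,0]
    - [0,0,0]
    - [0,0,0]
    - [0,0,0]
    - [0,0,0]
    - [0,0,0]

```text
time: 13.0
position: [0.6231, 0.1073, 0.1372]
tool_rot: [0.137, -3.138, 0.001]
ft_force: [0.2, 0.2, -1.7]
grip_width: 0.319
grip_force: 40.0
```

```bash
python3 - <<'E'
from h import *
go(629.8,106.7,120,5)
t=get_image('top'); cv2.imwrite('pics/g_top.png',t[:,:,::-1])
m=cv2.inRange(hsv(t),(5,90,70),(22,255,255))
cs,_=cv2.findContours(m,cv2.RETR_EXTERNAL,cv2.CHAIN_APPROX_NONE)
a=np.radians(4.9);u=np.array([-np.sin(a),np.cos(a)]);v=np.array([np.cos(a),np.sin(a)]);f=np.array([645,-147])
for c in cs:
    if cv2.contourArea(c)<300: continue
    w=ray("top",c.reshape(-1,2),0.024)[:,:2].astype(np.float32)*1000
    (x,y),wh,an=cv2.minAreaRect(w); d=np.array([x,y])-f
    if 450<x<760 and abs(y)<300: print(np.round([x,y,*wh,an],1),"row",(d@u).round(1),"lon",(d@v).round(1))
i=np.hstack([t[100:230,180:330],get_image('side')[125:255,130:280]])[:,:,::-1]; cv2.imwrite('pics/g1.png',cv2.resize(i,None,fx=2.6,fy=2.6,interpolation=cv2.INTER_CUBIC))
E
```

```text
t 13.0 p [623.1 107.3 137.2] yaw 5.01 F [ 0.2  0.2 -1.7] w 0.319 gf 40.0 q [-0.52  0.36  0.38  1.64 -0.14  1.17  1.55]
 shift [-6.7 -1.2 17.2] dr [-0.0008 -0.0004  0.0001]
[637.4 -66.2 137.5  36.7   4.9] row 81.2 lon -0.6
[ 644.9 -146.8  137.3   37.2    5. ] row 0.2 lon -0.1
```

View pics/g1.png

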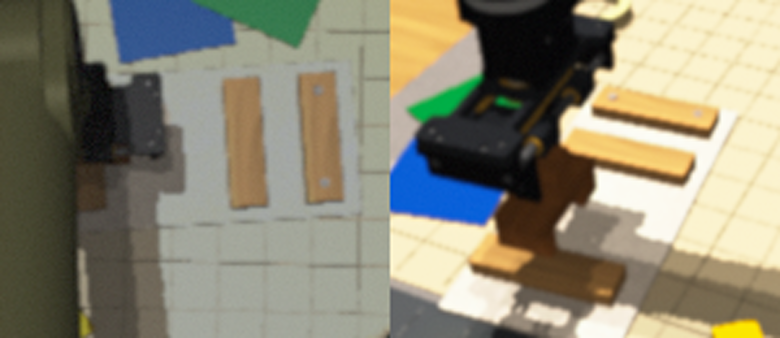

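The middle slat is parallel with the fixed one, at row distance 81.2 mm and ends level to 0.6 mm. The spacer now hangs over the end slat at side-crop (530,235). Next I'll lower it.

Call:
send_rows:
  xyz:
    - [-3,-2,5]
    - [-6.6,-3.9,12]
    - [-6.6,-3.9,22]
    - [-6.6,-3.9,32]
    - [-6.6,-3.9,42]
    - [-6.6,-3.9,51]
    - [-6.6,-3.9,59]
    - [-6.6,-3.9,65]
    - [-6.6,-3.9,69.5]
    - [-6.6,-3.9,69.5]
  dr:
    - [0,0,0]
    - [0,0,0]
    - [0,0,0]
    - [0,0,0]
    - [0,0,0]
    - [0,0,0]
    - [0,0,0]
    - [0,0,0]
    - [0,0,0]
    - [0,0,0]

```text
time: 13.93
position: [0.6299, 0.1046, 0.0674]
tool_rot: [0.137, -3.138, 0.0]
ft_force: [0.9, 0.0, -1.3]
grip_width: 0.318
grip_force: 40.0
```

```bash
python3 - <<'E'
from h import *
go(630,104,67.5,5)
s=get_image('side')[:,:,::-1]; cv2.imwrite('pics/h1.png',cv2.resize(s[140:250,140:260],None,fx=4.5,fy=4.5,interpolation=cv2.INTER_CUBIC))
E
```

```text
t 13.9333 p [629.9 104.6  67.4] yaw 5.01 F [ 0.9  0.  -1.3] w 0.318 gf 40.0 q [-0.5   0.44  0.37  1.68 -0.18  1.05  1.58]
 shift [-0.  -0.6 -0.1] dr [-0.0001 -0.0005  0.0001]
```

View pics/h1.png

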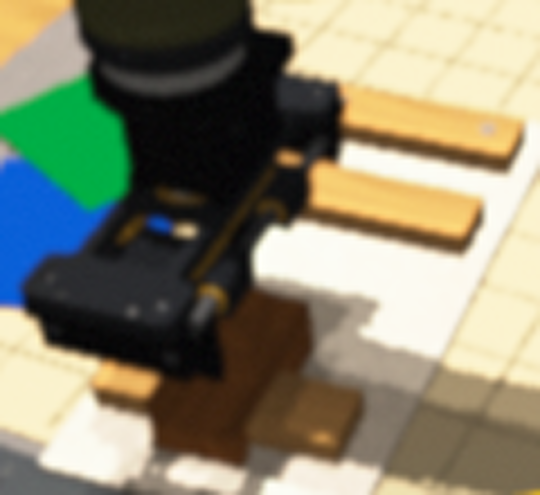

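The notch is over the end slat with the thick foot towards the middle slat. I'll drag it along the row and shift 7 mm along its length on the way.

Call:
send_rows:
  xyz:
    - [0,-3,0]
    - [0,-6,0]
    - [0,-9,0]
    - [0.4,-14,0]
    - [0.8,-19,0]
    - [1.2,-24,0]
    - [1.7,-29,0]
    - [2.1,-34,0]
    - [2.5,-39,0]
    - [2.9,-44,0]
  dr:
    - [0,0,0]
    - [0,0,0]
    - [0,0,0]
    - [0,0,0]
    - [0,0,0]
    - [0,0,0]
    - [0,0,0]
    - [0,0,0]
    - [0,0,0]
    - [0,0,0]

```text
time: 14.82
position: [0.631, 0.0598, 0.0681]
tool_rot: [-0.137, 3.139, 0.0]
ft_force: [-0.1, 1.7, -0.2]
grip_width: 0.312
grip_force: 40.0
```

Call:
send_rows:
  xyz:
    - [0.4,-5,0]
    - [0.9,-10,0]
    - [1.3,-15,0]
    - [1.8,-20,0]
    - [2.3,-25,0]
    - [2.8,-30,0]
    - [3.3,-35,0]
    - [3.7,-40,0]
    - [4,-44,0]
    - [4.1,-47,0]
  dr:
    - [0,0,0]
    - [0,0,0]
    - [0,0,0]
    - [0,0,0]
    - [0,0,0]
    - [0,0,0]
    - [0,0,0]
    - [0,0,0]
    - [0,0,0]
    - [0,0,0]

```text
time: 15.65
position: [0.631, 0.0124, 0.0681]
tool_rot: [0.136, -3.139, 0.0]
ft_force: [0.3, 0.2, -1.3]
grip_width: 0.321
grip_force: 40.0
```

```bash
python3 - <<'E'
from h import *
a=np.radians(4.95);u=np.array([-np.sin(a),np.cos(a)])
g=np.array([639.2,-75.5])+81.2*u; go(g[0],g[1],67.5,5)
E
```

```text
t 15.65 p [631.   12.4  68.1] yaw 4.97 F [ 0.3  0.2 -1.3] w 0.321 gf 40.0 q [-0.38  0.43  0.4   1.7  -0.19  1.05  1.74]
 shift [-0.6 -7.1  0.6] dr [-0.0001 -0.     -0.0006]
```

Call:
send_rows:
  xyz:
    - [0,-1,0]
    - [0,-2,0]
    - [0,-3,0]
    - [0,-4,0]
    - [0,-5,0]
    - [0,-6,0]
    - [0,-6.5,0]
    - [0,-6.5,0]
    - [0,-6.5,0]
    - [0,-6.5,0]
  dr:
    - [0,0,0]
    - [0,0,0]
    - [0,0,0]
    - [0,0,0]
    - [0,0,0]
    - [0,0,0]
    - [0,0,0]
    - [0,0,0]
    - [0,0,0]
    - [0,0,0]

```text
time: 16.48
position: [0.6316, 0.0066, 0.0681]
tool_rot: [-0.137, 3.139, -0.0]
ft_force: [-0.4, 0.0, -1.3]
grip_width: 0.318
grip_force: 40.0
```

```bash
python3 - <<'E'
from h import *
a=np.radians(4.95);u=np.array([-np.sin(a),np.cos(a)])
g=np.array([639.2,-75.5])+81.2*u; go(g[0],g[1],67.5,5)
s=get_image('side')[:,:,::-1]; cv2.imwrite('pics/i_side.png',s)
t=get_image('top')[:,:,::-1]; cv2.imwrite('pics/i_top.png',t)
cv2.imwrite('pics/i1.png',np.hstack([cv2.resize(q,None,fx=5,fy=5,interpolation=cv2.INTER_CUBIC) for q in(s[145:245,170:250],t[115:215,240:320])]))
E
```

```text
t 16.4833 p [631.6   6.6  68.1] yaw 5.0 F [-0.4  0.  -1.3] w 0.318 gf 40.0 q [-0.37  0.43  0.4   1.7  -0.19  1.05  1.75]
 shift [-0.5 -1.3  0.6] dr [-0.0001  0.0001 -0.0001]
```

View pics/i1.png

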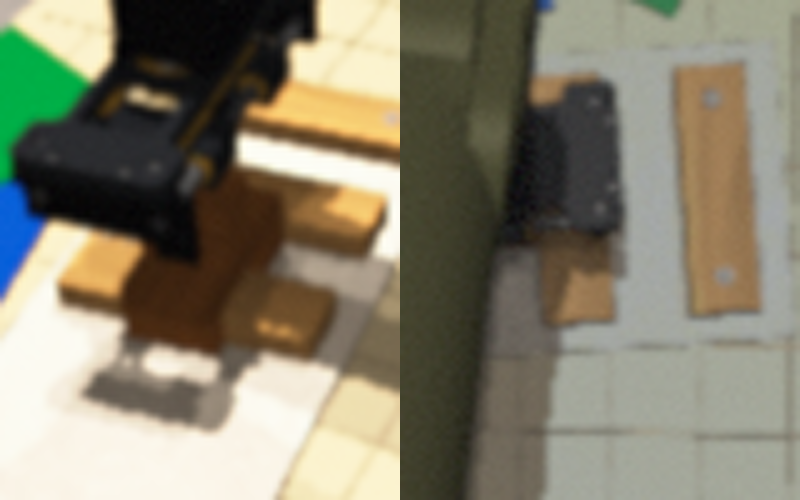

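The foot is almost at the middle slat, whose lower right edge shows at px (362,179) in the top view. I'll take the last ~1 mm in small steps and watch that edge for sub-pixel motion.

Call:
send_rows:
  xyz:
    - [0,-0.3,0]
    - [0,-0.6,0]
    - [0,-0.9,0]
    - [0,-1.2,0]
    - [0,-1.2,0]
    - [0,-1.2,0]
    - [0,-1.2,0]
    - [0,-1.2,0]
    - [0,-1.2,0]
    - [0,-1.2,0]
  dr:
    - [0,0,0]
    - [0,0,0]
    - [0,0,0]
    - [0,0,0]
    - [0,0,0]
    - [0,0,0]
    - [0,0,0]
    - [0,0,0]
    - [0,0,0]
    - [0,0,0]

```text
time: 17.42
position: [0.6317, 0.0056, 0.0681]
tool_rot: [-0.137, 3.139, 0.0]
ft_force: [-0.0, 1.1, -1.6]
grip_width: 0.318
grip_force: 40.0
```

```bash
cat > edge.py <<'E'
from h import *
go(632.2,5.4,67.5,5)
cv2.imwrite('pics/j_top.png',get_image('top')[:,:,::-1])
def edges(n):
    im=cv2.imread(n).astype(float); sat=(im[:,:,2]-im[:,:,0]); out=[]
    for lo,hi in((275,288),(293,299)):   # mid right edge, fixed left edge
        e=[]
        for r in range(169,176):
            s=sat[r,lo-8:hi+8] if lo==275 else sat[r,286:305]
            s=(s-s.min())/(s.max()-s.min())
            x0=lo-8 if lo==275 else 286
            k=[i for i in range(len(s)-1) if (s[i]-.5)*(s[i+1]-.5)<0]
            k=k[-1] if lo==275 else k[0]
            e.append(x0+k+(s[k]-.5)/(s[k]-s[k+1]))
        out.append(np.mean(e).round(2))
    return out
sat=cv2.imread('pics/i_top.png').astype(int); print((sat[172,:,2]-sat[172,:,0])[262:312])
for n in('g_top','i_top','j_top'): 
    try: print(n,edges(f'pics/{n}.png'))
    except Exception as x: print(x)
E
python3 edge.py
```

```text
t 17.4167 p [631.7   5.6  68.1] yaw 5.0 F [-0.   1.1 -1.6] w 0.318 gf 40.0 q [-0.37  0.43  0.4   1.7  -0.19  1.05  1.75]
 shift [-0.5 -0.2  0.6] dr [ 0.0001  0.0001 -0.    ]
[13 13 14 14 13 15 28 40 44 43 45 59 71 73 70 70 69 69 70 62 33  6 -1 -1
  2  1  0  1  1  1  1  1  3  9 13 23 52 69 72 75 71 68 58 57 62 69 70 68
 68 47]
g_top [np.float64(281.87), np.float64(297.38)]
i_top [np.float64(280.11), np.float64(297.38)]
j_top [np.float64(282.2), np.float64(297.36)]
```

```bash
python3 - <<'E'
import cv2,numpy as np
for n in('g_top','i_top','j_top'):
    im=cv2.imread(f'pics/{n}.png').astype(float); s=im[:,:,2]-im[:,:,0]; e=[]
    for r in range(170,177):
        w=s[r,278:290]; k=np.where((w[:-1]>=30)&(w[1:]<30))[0][0]; e.append(278+k+(w[k]-30)/(w[k]-w[k+1]))
    print(n,np.round(e,2),np.mean(e[1:]).round(2))
E
```

```text
g_top [282.05 282.11 282.08 282.11 282.19 282.31 282.39] 282.2
i_top [282.33 282.12 282.11 282.15 282.26 282.26 282.35] 282.21
j_top [282.42 282.31 282.3  282.4  282.55 282.59 282.59] 282.46
```

The middle slat moved by only about 0.7 mm, so the foot has met it. I'll lower the spacer onto the board and release.

Call:
send_rows:
  xyz:
    - [0,0,0.4]
    - [0,0,0.8]
    - [0,0,1.2]
    - [0,0,1.6]
    - [0,0,1.8]
    - [0,0,1.8]
    - [0,0,1.8]
    - [0,0,1.8]
    - [0,0,1.8]
    - [0,0,1.8]
  dr:
    - [0,0,0]
    - [0,0,0]
    - [0,0,0]
    - [0,0,0]
    - [0,0,0]
    - [0,0,0]
    - [0,0,0]
    - [0,0,0]
    - [0,0,0]
    - [0,0,0]

```text
time: 18.3
position: [0.6318, 0.0056, 0.0665]
tool_rot: [-0.137, 3.138, 0.0]
ft_force: [-1.0, 2.4, 2.3]
grip_width: 0.319
grip_force: 40.0
```

```bash
python3 - <<'E'
from h import *
go(632.2,5.4,67.5,5)
a=np.radians(4.95);u=np.array([-np.sin(a),np.cos(a)]);v=np.array([np.cos(a),np.sin(a)]);f=np.array([645,-147])
# near end (low x) corners of each slat in the side view: expected pixels when level
for r in (0,81.2,163): print(r,proj("side",[np.r_[f+r*u-70*v,24]/1000,np.r_[f+r*u+70*v,24]/1000]).round(1).tolist())
im=get_image('side'); m=cv2.inRange(hsv(im),(8,70,60),(24,255,255))
cs,_=cv2.findContours(m[150:225,160:270],cv2.RETR_EXTERNAL,cv2.CHAIN_APPROX_NONE)
for c in cs:
    if cv2.contourArea(c)>30:
        q=c.reshape(-1,2)+[160,150]; w=ray("side",q,.024)[:,:2]*1000-f; print(len(q),"row",(w@u).min().round(),(w@u).max().round(),"lon",(w@v).min().round(1),(w@v).max().round(1))
E
```

```text
t 18.3 p [631.8   5.6  66.5] yaw 5.0 F [-1.   2.4  2.3] w 0.319 gf 40.0 q [-0.37  0.44  0.4   1.7  -0.19  1.05  1.75]
 shift [-0.4 -0.2 -0.9] dr [ 0.0001  0.0003 -0.    ]
0 [[254.6, 170.5], [209.0, 161.2]]
81.2 [[245.0, 187.9], [196.9, 177.5]]
163 [[234.0, 207.8], [183.2, 196.1]]
99 row 112.0 214.0 lon -169.1 -92.6
222 row 61.0 209.0 lon -77.6 71.8
28 row 14.0 37.0 lon 73.2 108.5
125 row -78.0 36.0 lon -73.7 42.8
```

Call:
send_rows:
  xyz:
    - [0,0,0]
    - [0,0,0]
    - [0,0,0]
    - [0,0,0]
    - [0,0,0]
    - [0,0,0]
    - [0,0,0]
    - [0,0,0]
    - [0,0,0]
    - [0,0,0]
  dr:
    - [0,0,0]
    - [0,0,0]
    - [0,0,0]
    - [0,0,0]
    - [0,0,0]
    - [0,0,0]
    - [0,0,0]
    - [0,0,0]
    - [0,0,0]
    - [0,0,0]
  jaw: 70

```text
time: 19.18
position: [0.6317, 0.0056, 0.0663]
tool_rot: [-0.137, 3.139, 0.0]
ft_force: [-0.6, -0.7, -0.3]
grip_width: 0.798
grip_force: 0.0
```

Call:
send_rows:
  xyz:
    - [0,0,-5]
    - [0,0,-15]
    - [0,0,-30]
    - [0,0,-50]
    - [0,0,-75]
    - [0,0,-100]
    - [0,0,-125]
    - [0,0,-140]
    - [0,0,-150]
    - [0,0,-150]
  dr:
    - [0,0,0]
    - [0,0,0]
    - [0,0,0]
    - [0,0,0]
    - [0,0,0]
    - [0,0,0]
    - [0,0,0]
    - [0,0,0]
    - [0,0,0]
    - [0,0,0]

```text
time: 20.02
position: [0.6331, 0.0054, 0.2197]
tool_rot: [-0.137, 3.133, 0.001]
ft_force: [0.8, 0.1, -0.7]
grip_width: 0.81
grip_force: 0.0
```

Call:
send_rows:
  xyz:
    - [0,25,0]
    - [0,55,0]
    - [0,90,0]
    - [0,125,0]
    - [0,160,0]
    - [0,195,0]
    - [0,230,0]
    - [0,260,0]
    - [0,280,0]
    - [0,280,0]
  dr:
    - [0,0,0]
    - [0,0,0]
    - [0,0,0]
    - [0,0,0]
    - [0,0,0]
    - [0,0,0]
    - [0,0,0]
    - [0,0,0]
    - [0,0,0]
    - [0,0,0]

```text
time: 20.85
position: [0.6043, 0.2918, 0.2141]
tool_rot: [0.151, -3.134, -0.004]
ft_force: [-0.3, 0.6, 0.6]
grip_width: 0.802
grip_force: 0.0
```

```bash
python3 - <<'E'
from h import *
go(632.2,5.4,67.5,5)
t=get_image('top'); s=get_image('side')
cv2.imwrite('pics/k_top.png',t[:,:,::-1]);cv2.imwrite('pics/k_side.png',s[:,:,::-1])
m=cv2.inRange(hsv(t),(5,90,70),(22,255,255))
cs,_=cv2.findContours(m,cv2.RETR_EXTERNAL,cv2.CHAIN_APPROX_NONE)
a=np.radians(4.95);u=np.array([-np.sin(a),np.cos(a)]);v=np.array([np.cos(a),np.sin(a)]);f=np.array([645,-147])
for c in cs:
    if cv2.contourArea(c)<20: continue
    w=ray("top",c.reshape(-1,2),0.024)[:,:2].astype(np.float32)*1000
    (x,y),wh,an=cv2.minAreaRect(w); d=w-f
    if 450<x<760 and abs(y)<200: print(np.round([x,y,*wh,an],1),"row",(d@u).min().round(1),(d@u).max().round(1),"lon",(d@v).min().round(1),(d@v).max().round(1))
cv2.imwrite('pics/k1.png',np.hstack([cv2.resize(q[:,:,::-1],None,fx=4.5,fy=4.5,interpolation=cv2.INTER_CUBIC) for q in(s[140:240,170:260],t[110:210,230:315])]))
E
```

```text
t 20.85 p [604.3 291.8 214.1] yaw 5.51 F [-0.3  0.6  0.6] w 0.802 gf 0.0 q [-0.71  0.38  0.3   1.44 -0.12  1.34  1.26]
 shift [  -0.8 -288.1  145.8] dr [ 0.0027 -0.0035  0.0088]
[633.4 -20.  137.7 131.1   5.1] row 62.0 193.0 lon -69.6 68.4
[ 644.9 -146.9  137.4   37.2    4.9] row -18.6 18.7 lon -68.7 68.6
```

View pics/k1.png

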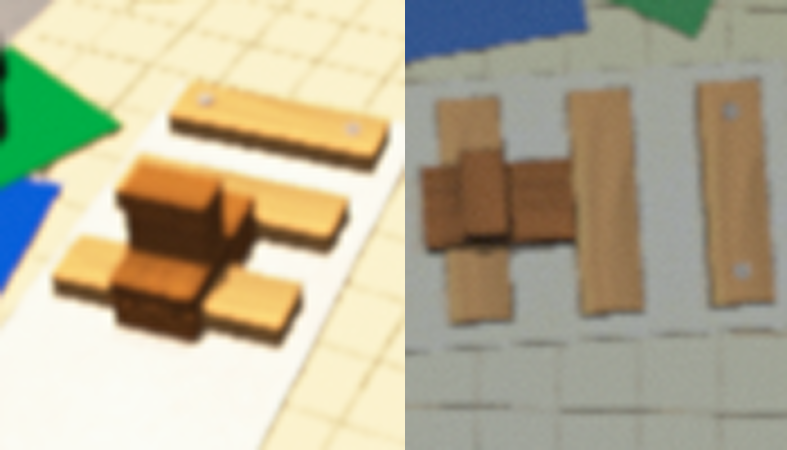

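The spacer stands upright over the end slat with its foot against the middle slat. All slat ends are level within about 1 mm and the slats are parallel (top crop columns 475, 607 and 735). Handing in.

```bash
python3 -c "
from bench import *
print(close_job())"
```

```text
the job is handed in; nothing more can be done
None
```

The job is handed in at about 21 s: both loose slats were dragged into place, all three are parallel with ends level to about 1 mm, and the spacer stands upright over the end slat, though the middle slat shifted about 0.7 mm when the spacer's foot met it.

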